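# Set the photometer's filter slide by its clicks and take the reading

## Task

A sample is already under the light cap of the bench photometer. With a fingertip, push the filter lever out from its parked end and stop it in the third click, counting the clicks and never running on beyond the third; then press the large round read key right down, let it come up again and leave the instrument clear. Only push and press: do not pinch the lever between the fingers, do not press the read key before the filter is set, and leave the vials, cap, rack, kit box and other loose things where they stand.

Things in the scene. Friction and masses are not known exactly. Their poses are not given: they have to be found in the camera images.
- photometer: bench filter photometer, white and grey case 240 mm deep (its x) and 300 mm wide (its y), fixed on the bench, at a different place and turn each time. Origin: centre of its underside; -x is its front (towards the robot), +y its left as the robot sees it, z up. Flat front deck 75 mm high, x from -118 to +22 mm; behind it the optics head with tilted display (right) and round black light cap (left), up to 132 mm high.
- deck_front (a point): middle of the front upper edge of the deck, 75 mm above the bench, at instrument x = -120 mm, y = 0. Along the deck's front are the large read key (left, +y) and two small flat keys of 13 mm diameter on a grey pad (right, -y; fixed, not used). The lever's slot runs along y at x = -30 mm in an aluminium plate.
- lever_mid (a point): centre of the black ribbed thumb paddle of the filter lever, 17 mm above the deck (92 mm above the bench). The paddle is 16 mm along the instrument's x, 10 mm along its y and 26 mm tall, standing from 4 to 30 mm above the deck. It slides along the instrument's +y only.
- filter_lever (a joint): lever travel in m: 0 parked (instrument y = -50 mm), growing along the instrument's +y to a stop at 0.084. Starts in the free first 8 mm (friction 1 N). Spring clicks at 0.024, 0.038, 0.052 (third), 0.066, 0.080, with humps half-way between. A push out of a click takes about 7 N, easing to nothing at the hump 7 mm on; there the lever snaps 7 mm ahead of the finger into the next click, where it stays.
- read_key_top (a point): centre of the top face of the read key: a round black push key of 26 mm diameter in an aluminium ring, near the front left of the deck (instrument x = -85 mm, y = +85 mm), its top 8 mm above the deck, 83 mm above the bench.
- read_key (a joint): read key's travel in m, 0 up, 0.004 right down; it springs back. It begins to move at about 1.5 N and is right down at about 5 N.
- deck_vial: small glass vial with white cap, 17 mm diameter, 37 mm tall, standing loose on the photometer's deck beyond the lever slot's far (+y) end; origin at its foot. Leave it alone.
- deck_cap: loose blue bottle cap, 20 mm diameter, 11 mm tall, on the deck at its right (-y) edge behind the lever's parked end; origin at its foot. Leave it alone.
- bench_vial: small glass vial with black cap, 17 mm diameter, 37 mm tall, on the bench in front of the photometer; origin at its foot. Leave it alone.
- tube_rack: blue rack of capped tubes, 52 x 160 x 80 mm, on the bench at the photometer's left (+y); origin at the centre of its underside. Leave it alone.
- kit_box: open white test-kit carton 100 x 150 x 65 mm with a raised flap (up to 145 mm), on the bench at the photometer's right (-y); origin at the centre of its underside. Leave it alone.
- sample_bottle: small capped jar, 48 mm diameter, 85 mm tall, on the bench at the photometer's left rear; origin at its foot. Leave it alone.
- pipette: hand pipette lying on the bench behind the photometer, about 260 mm long, 30 mm high; origin under its middle. Leave it alone.

How it is judged:
On the way, in this order (a step that is already met when the one before it is completed fails the run):
1. the filter lever rests in the third click (value of joint filter_lever between 0.0485 and 0.0555 m and velocity of joint filter_lever between -0.01 and 0.01 m/s), for 0.3 s.
2. the read key is pressed right down with the filter in the third click (value of joint filter_lever between 0.0485 and 0.0555 m and value of joint read_key above 0.003 m), for 0.05 s.
At the end, for the whole second after the job is handed in: the filter lever is at rest in the third click (0.052 m, within 3.5 mm), the read key has been pressed and is up again (within 1 mm), and every loose thing on the deck and bench is within 20 mm of where it stood (all of step 1 and value of joint read_key below 0.001 m and distance of each of deck_vial, deck_cap, bench_vial, tube_rack, kit_box, sample_bottle, pipette from where it was at the start of the episode below 0.02 m); the robot touches nothing.
It fails at once if the filter lever was run beyond the third click (value of joint filter_lever above 0.0575 m).
It fails at once if the read key was pressed before the filter was set (value of joint read_key above 0.0015 m and not (value of joint filter_lever between 0.0485 and 0.0555 m)).
It fails at once if the lever was pinched between the fingers instead of pushed (contact force between each of filter_lever_c0, filter_lever_c1 and the fingers above 2 N).
It fails at once if a loose thing on the deck or bench was shifted, lifted or carried (distance of any of deck_vial, deck_cap, bench_vial, tube_rack, kit_box, sample_bottle, pipette from where it was at the start of the episode above 0.02 m).
It also fails if it takes over 58 s, if anything falls off the work surface, if the arm or the gripper's body presses on something with over 40 N, if the wrist force passes 120 N, or if a joint passes its speed limit or range.

## Robot

A 6-joint arm with a two-finger parallel gripper is mounted at the origin on the work surface. World frame = base frame: x ahead of the robot, y to its left, z up, the work surface at z = 0. Lengths are in m, angles in rad, forces in N, time in s.
With the tool pointing down it reaches from about 0.275 to 0.875 m from the base axis. Payload 12.5 kg.
Tool frame: the origin (TCP) lies between the finger pads; the fingertips stand 19 mm ahead of it and the grasp point (between the pads) is the TCP (arm.nose_length is the distance from the TCP to the fingertips, in m); z points along the fingers, y is the direction in which the jaws open and shut (so a half turn about z gives the same grasp; the last joint's range is limited). The gripper opens to 85 mm and grips with 20 to 120 N. Pads are 22 mm wide; open, the fingers measure 114 mm over their backs; the gripper's body (76 mm by 85 mm) begins 54 mm behind the grasp point. The pads swing forward as they close: fully open they stand 13 mm farther back than shut.
Start: joints at [-1.251, 0.351, 1.652, -0, 1.139, -0.085], TCP at [0.217, -0.506, 0.25] pointing down, gripper open.
Joint ranges: [-2.75, 2.75], [-0.79, 2.1], [0.01, 2.65], [-1.57, 4.71], [0.07, 3.14], [-2.87, 2.87]. Speed limits (rad/s): [2.22, 2.22, 2.79, 3.14, 3.14, 3.14].

## Interface

Orientations are given as a 3x3 rotation matrix whose columns are the frame's x, y, z axes.
In Python, from workcell import arm gives the robot as it stands.
- The arm moves only by the shell command python3 -m handwheel 'ROWS' [FORCE]. ROWS is JSON, a list of rows, each a list of 7 numbers: the shift along the tool's x, y, z in m, then the turn, a rotation vector about the tool's x, y, z in rad, then the closure, from -1 (fully open) to 1 (shut). In form: [[x, y, z, rx, ry, rz, claw], ...]. A call has exactly 5 rows; each row is the pose to reach, as a shift and turn from the pose commanded when the call began, along the tool's axes at that moment; what a row does not reach only later rows make up. A row lasts 1/10 s, in which the tool goes at most 50 mm and 8.59 degrees, less where a joint would pass 70% of its speed; a pose out of reach is approached as far as the arm can. A call with a gripper value outside its range is refused whole. The fingers move at their own pace and stop on an object; FORCE is the grip in N (left out, the last holds). Time passes only in rows, so rows that repeat a pose let the fingers close, or fill a call up. It gives the time, the measured TCP pose, the force and the opening at its end, in the units of the state.
- arm.observe(): the state, without advancing time (a new reading comes with each control period).
- arm.grab_frame(name): name is "scene" or "top"; returns (picture, depth): 400x640x3 uint8, red, green, blue; 400x640 float32, m along the optical axis (not along the pixel's ray), 0 where there is no reading.
- arm.camera_info(name): a dict with "K" (3x3 intrinsics, pixels), "k1" (the pictures are not rectified: a ray, as slopes to the right and down, at radius r is drawn at 1 + k1 r^2 times it, then the intrinsics apply), "rvec" (rotation vector, rad) and "tvec" (3), from world to camera coordinates, as OpenCV has them. Camera axes: x right, y down, z forward; pixel columns grow to the right and rows downward; lengths in m; the calibration is good to about 2 mm. A picture is of the moment at which its call begins. camera_info takes no time and is no camera call.
- arm.job_done(): hands the job in, once; it reports no verdict.
The state is a dict: "time_s": time; "joint_positions": joint angles; "dq": joint speeds; "tau": joint torques, N m; "tcp_pos": TCP position; "ee_rot": TCP orientation; "wrist_force": force on the tool from outside, world axes, zero at the start; "torque": the same for the moment, N m; "gripper_width": finger opening in m.
Only numpy, scipy, OpenCV 4.12 (cv2) and the standard library are available. Lean on these libraries where they do the work, as an engineer would, in place of code of your own. Each camera call takes 0.05 s, during which the arm holds its last target.

## Working session

There is one attempt and no reset: what is moved stays moved. The work goes in short steps, Python scripts to look and compute and a shell command to move; the robot and the scene stay as the last step left them, time stands still between calls to the robot, and variables do not carry over. Pictures are saved under pics/ and viewed, and the job is handed in when it is done.

```bash
mkdir -p pics; ls
python3 - <<'E'
from workcell import arm
import cv2,numpy as np
for n in("scene","top"):
    p,d=arm.grab_frame(n); cv2.imwrite(f"pics/{n}0.png",p[:,:,::-1]); np.savez(f"pics/{n}0.npz",p=p,d=d)
    print(n,arm.camera_info(n))
print(arm.observe(), arm.nose_length)
E
```

```text
pics
scene {'K': array([[461.77674413,   0.        , 320.53833064],
       [  0.        , 461.77674413, 205.89134321],
       [  0.        ,   0.        ,   1.        ]]), 'k1': -0.11846592474925753, 'rvec': array([ 0.95944869,  2.43432832, -1.11263369]), 'tvec': array([ 0.4284419 , -0.21091946,  1.32333806])}
top {'K': array([[458.86232645,   0.        , 319.49702833],
       [  0.        , 458.86232645, 195.75823204],
       [  0.        ,   0.        ,   1.        ]]), 'k1': -0.08650651011060864, 'rvec': array([ 2.19473762, -2.17417807,  0.09400103]), 'tvec': array([0.03117637, 0.61213258, 1.23686597])}
{'time_s': 0.1, 'joint_positions': array([-1.25062738e+00,  3.51178936e-01,  1.65235988e+00,  1.48155148e-05,
        1.13909804e+00, -8.45759275e-02]), 'dq': array([-0.00244685, -0.00243173,  0.00016753, -0.00063292, -0.00141866,
       -0.00025113]), 'tau': array([ 2.49434797e-04, -5.06833041e+01, -2.91873604e+01, -8.84648966e-05,
        2.63368063e-03, -1.43898035e-05]), 'tcp_pos': array([ 0.21653243, -0.50528067,  0.2498142 ]), 'ee_rot': array([[ 9.19205350e-01,  3.93778395e-01, -3.15867671e-04],
       [ 3.93778508e-01, -9.19204817e-01,  9.95378047e-04],
       [ 1.01611285e-04, -1.03933873e-03, -9.99999455e-01]]), 'wrist_force': array([-0.42874403,  0.15034279,  0.04529464]), 'torque': array([ 0.03824084, -0.02801353, -0.00653334]), 'gripper_width': 0.08538687843829768} 0.019
```

View pics/scene0.png

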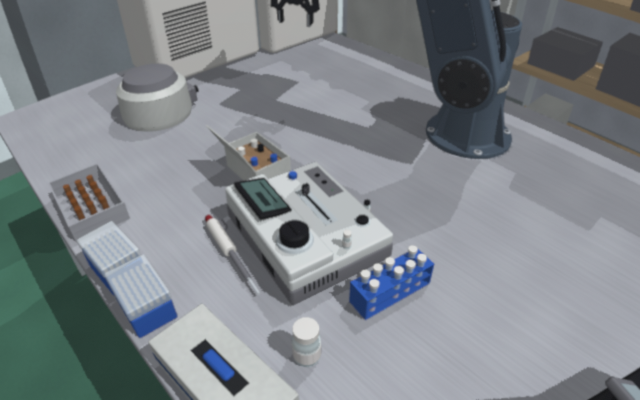

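View pics/top0.png

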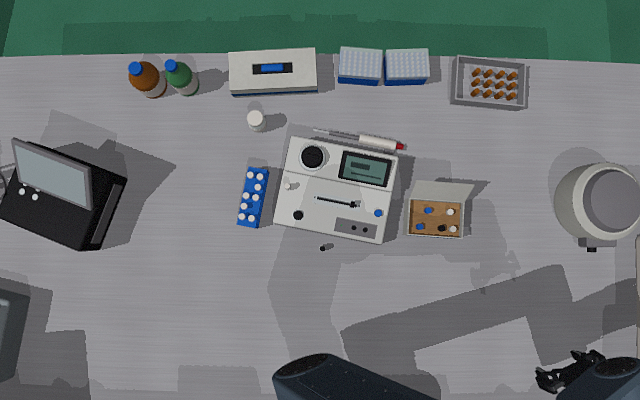

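The scene view shows the photometer in the middle, with the lever near (305,188) and the read key near (362,219). In the top view they are near (355,204) and (298,215). I'll enlarge both.

Run:
```python
import cv2
a=cv2.imread("pics/top0.png")[125:255,260:410]; cv2.imwrite("pics/topc.png",cv2.resize(a,None,fx=5,fy=5,interpolation=cv2.INTER_CUBIC)[:600,:750] if 0 else cv2.resize(a,(690,598),interpolation=cv2.INTER_CUBIC))
a=cv2.imread("pics/scene0.png")[155:305,215:405]; cv2.imwrite("pics/scenec.png",cv2.resize(a,(760,600),interpolation=cv2.INTER_CUBIC))
```

```text
(no output)
```

View pics/topc.png

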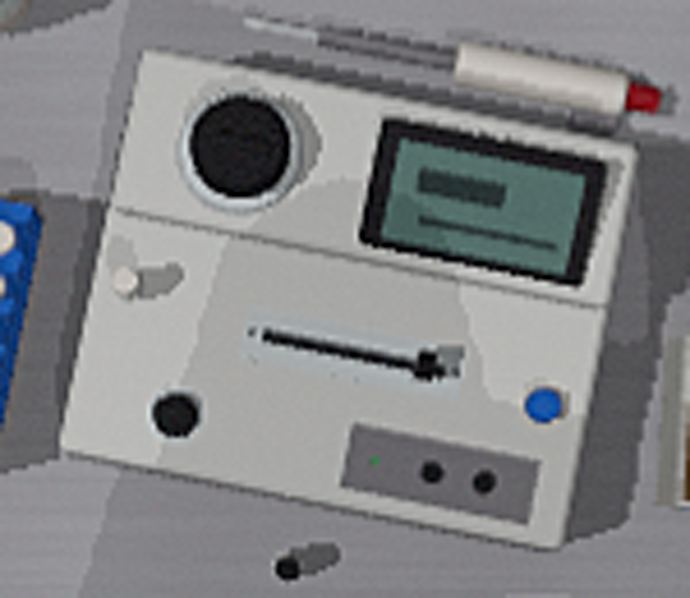

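View pics/scenec.png

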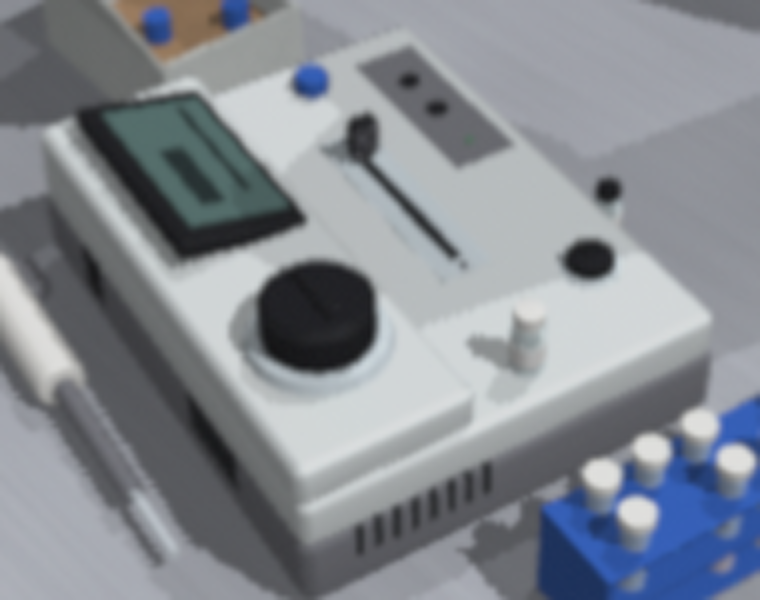

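```bash
cat > h.py <<'E'
import cv2,numpy as np
from workcell import arm
from scipy.optimize import least_squares
INF={n:arm.camera_info(n) for n in("scene","top")}
def proj(n,P):
    c=INF[n]
    return cv2.projectPoints(np.atleast_2d(P).astype(float),c["rvec"],c["tvec"],c["K"],np.array([c["k1"],0,0,0]))[0][:,0]
def onz(n,px,z):
    c=INF[n]; u=cv2.undistortPoints(np.array([[px]],float),c["K"],np.array([c["k1"],0,0,0]))[0,0]
    R=cv2.Rodrigues(c["rvec"])[0]; o=-R.T@c["tvec"]; r=R.T@np.array([u[0],u[1],1]); return o+r*(z-o[2])/r[2]
def W(p,I):
    c,s=np.cos(p[2]),np.sin(p[2]); I=np.atleast_2d(I)
    return np.c_[p[0]+c*I[:,0]-s*I[:,1],p[1]+s*I[:,0]+c*I[:,1],I[:,2]]
T=lambda u,v:(260+(u+.5)/4.6-.5,125+(v+.5)/4.6-.5)
S=lambda u,v:(215+(u+.5)/4-.5,155+(v+.5)/4-.5)
E
cat > fit.py <<'E'
from h import *
obs=[("top",T(62,455),(-.120,.150,.075)),("top",T(560,548),(-.120,-.150,.075)),("top",T(177,414),(-.085,.085,.083)),
("scene",S(590,256),(-.085,.085,.083)),("scene",S(711,317),(-.120,.150,.075)),("scene",S(406,28),(-.120,-.150,.075))]
f=lambda p:np.concatenate([proj(n,W(p,I))[0]-px for n,px,I in obs])
for n,px,I in obs: print(n,I,onz(n,px,I[2]).round(4))
r=least_squares(f,[.6,0,0],loss='soft_l1'); p=r.x
print(p.round(4),f(p).reshape(-1,2).round(2)); np.save("pose.npy",p)
for n,px in(("top",T(432,362)),("scene",S(366,118))):
    w=onz(n,px,.105); c,s=np.cos(p[2]),np.sin(p[2]); d=w-[p[0],p[1],0]; print(n,"lever",w.round(4),"inst",(c*d[0]+s*d[1]).round(4),(-s*d[0]+c*d[1]).round(4))
# overlay
for n in("top","scene"):
    im=cv2.imread(f"pics/{n}0.png"); k=5
    x0,y0=(260,125) if n=="top" else(215,155)
    im=cv2.resize(im[y0:y0+120,x0:x0+(150 if n=='top' else 190)],None,fx=4,fy=4,interpolation=cv2.INTER_CUBIC)
    for I in[(-.12,.15,.075),(-.12,-.15,.075),(-.085,.085,.083),(-.03,-.05,.105),(-.03,-.05,.079),(-.03,.034,.075),(-.03,-.05,.075),(.022,.15,.075)]:
        q=proj(n,W(p,I))[0]; cv2.circle(im,tuple(np.int32(((q-[x0,y0])+.5)*4)),4,(0,0,255),1)
    cv2.imwrite(f"pics/ov_{n}.png",im)
E
python3 fit.py
```

```text
top (-0.12, 0.15, 0.075) [0.5335 0.1584 0.075 ]
top (-0.12, -0.15, 0.075) [ 0.4831 -0.1262  0.075 ]
top (-0.085, 0.085, 0.083) [0.5572 0.0928 0.083 ]
scene (-0.085, 0.085, 0.083) [0.5605 0.0982 0.083 ]
scene (-0.12, 0.15, 0.075) [0.5428 0.1639 0.075 ]
scene (-0.12, -0.15, 0.075) [ 0.4878 -0.1188  0.075 ]
[ 0.6274 -0.0035 -0.1885] [[-2.99 -1.6 ]
 [ 0.81  0.64]
 [-1.21 -1.  ]
 [-0.55 -0.7 ]
 [ 2.67 -0.63]
 [-0.73 -2.76]]
top lever [ 0.5868 -0.0502  0.105 ] inst -0.0311 -0.0535
scene lever [ 0.5864 -0.0417  0.105 ] inst -0.0331 -0.0453
```

View pics/ov_top.png

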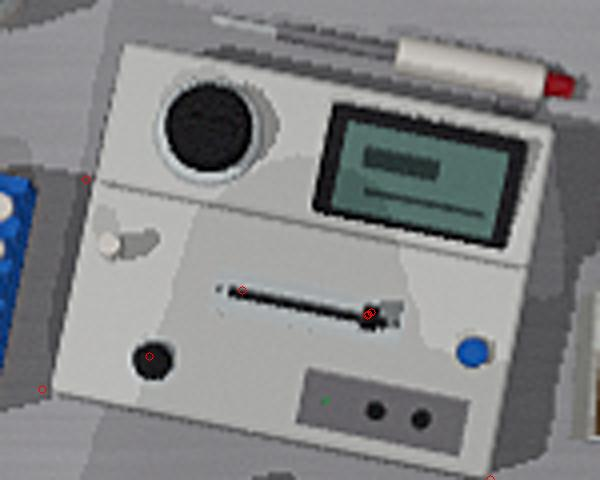

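View pics/ov_scene.png

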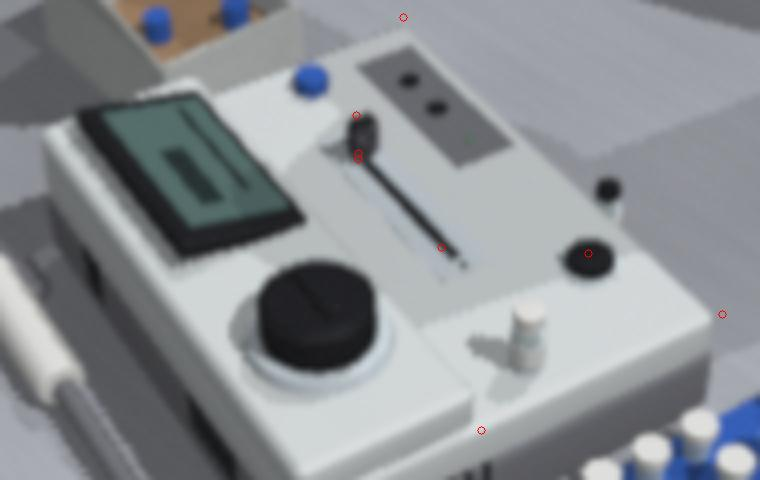

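```bash
sed -i 's/\.120,\.150/.119,.146/g; s/\.120,-\.150/.119,-.146/g; s/^f=.*/f=lambda p:np.concatenate([(3 if abs(I[1])<.1 else 1)*(proj(n,W(p,I))[0]-px) for n,px,I in obs])/' fit.py; python3 fit.py
python3 - <<'E'
from h import *
p=np.load("pose.npy"); R=arm.observe()["ee_rot"]
for n in("top","scene"):
    z=np.load(f"pics/{n}0.npz"); print(n,[float(z['d'][int(round(v)),int(round(u))]) for u,v in proj(n,W(p,[[-.085,0,.075],[-.03,.06,.075],[-.08,-.1,.075]]))],
     [ (cv2.Rodrigues(INF[n]['rvec'])[0]@w+INF[n]['tvec'])[2] for w in W(p,[[-.085,0,.075],[-.03,.06,.075],[-.08,-.1,.075]])])
for nm,I in(("key",(-.085,.085,.083)),("lever0",(-.03,-.05,.092)),("lev52",(-.03,.002,.092)),("pre",(-.03,-.085,.092)),("deck_cap?",(-.03,-.13,.08))): print(nm,W(p,I).round(4))
print("+y",-np.sin(p[2]),np.cos(p[2]))
print("bluecap top",onz("top",T(543,405),.086))
E
```

```text
top (-0.119, 0.146, 0.075) [0.5335 0.1584 0.075 ]
top (-0.119, -0.146, 0.075) [ 0.4831 -0.1262  0.075 ]
top (-0.085, 0.085, 0.083) [0.5572 0.0928 0.083 ]
scene (-0.085, 0.085, 0.083) [0.5605 0.0982 0.083 ]
scene (-0.119, 0.146, 0.075) [0.5428 0.1639 0.075 ]
scene (-0.119, -0.146, 0.075) [ 0.4878 -0.1188  0.075 ]
[ 0.626  -0.0039 -0.1822] [[-1.05 -0.73]
 [-0.09  0.22]
 [-2.65 -0.62]
 [-0.52 -4.16]
 [ 1.42 -2.49]
 [-0.38 -2.16]]
top lever [ 0.5868 -0.0502  0.105 ] inst -0.0301 -0.0526
scene lever [ 0.5864 -0.0417  0.105 ] inst -0.032 -0.0443
top [1.2103155851364136, 1.2110888957977295, 1.2005317211151123] [np.float64(1.2048239439161654), np.float64(1.209622575967162), np.float64(1.204445116592806)]
scene [0.9915828704833984, 0.9329229593276978, 1.0585283041000366] [np.float64(0.991190977021958), np.float64(0.9307974880125045), np.float64(1.0531133090749638)]
key [[0.5578 0.0951 0.083 ]]
lever0 [[ 0.5874 -0.0476  0.092 ]]
lev52 [[0.5968 0.0035 0.092 ]]
pre [[ 0.5811 -0.0821  0.092 ]]
deck_cap? [[ 0.5729 -0.1263  0.08  ]]
+y 0.18114709295184594 0.9834560136147906
bluecap top [ 0.56413105 -0.11491064  0.086     ]
```

The pose fit agrees to about 1 px: the key is at (0.558, 0.095) and the lever at (0.587, −0.048). Next I'll travel high with the fingers shut, then turn tool x onto the push direction.

```bash
python3 -m handwheel '[[0.035,-0.017,0,0,0,0,1],[0.075,-0.037,0,0,0,0,1],[0.115,-0.057,0,0,0,0,1],[0.155,-0.077,0,0,0,0,1],[0.195,-0.096,0,0,0,0,1]]' 40 && python3 -m handwheel '[[0.035,-0.017,0,0,0,-0.1,1],[0.075,-0.037,0,0,0,-0.23,1],[0.115,-0.057,0,0,0,-0.36,1],[0.155,-0.077,0,0,0,-0.49,1],[0.195,-0.096,0,0,0,-0.6,1]]'
python3 - <<'E'
from h import *
p=np.load("pose.npy");o=arm.observe();R=o['ee_rot'];t=W(p,(-.03,-.080,.2))[0]
print(o['tcp_pos'],R,R.T@(t-o['tcp_pos'])); 
Z=np.c_[[ -np.sin(p[2]),np.cos(p[2]),0],[np.cos(p[2]),np.sin(p[2]),0],[0,0,-1]]
print(cv2.Rodrigues(R.T@Z)[0].ravel())
E
```

```text
time_s: 0.6
tcp_pos: [0.3588, -0.3389, 0.2502]
ee_rot: [[0.919, 0.394, -0.0], [0.394, -0.919, 0.0], [-0.0, -0.0, -1.0]]
wrist_force: [0.3, -0.6, -0.5]
gripper_width: 0.0122
time_s: 1.1
tcp_pos: [0.5003, -0.1737, 0.2502]
ee_rot: [[0.532, 0.847, -0.0], [0.847, -0.532, 0.0], [-0.0, -0.0, -1.0]]
wrist_force: [0.9, -1.0, 0.2]
gripper_width: 0.0001
[ 0.50032581 -0.17372103  0.25015415] [[ 5.31726941e-01  8.46915792e-01 -3.19565594e-04]
 [ 8.46915846e-01 -5.31726943e-01  8.55778819e-05]
 [-9.74443769e-05 -3.16149231e-04 -9.99999945e-01]] [0.12520206 0.01780397 0.05013632]
[-3.30806777e-04  3.64493621e-05 -3.78485656e-01]
```

```bash
python3 -m handwheel '[[0.03,0.004,0,0,0,-0.1,1],[0.07,0.01,0.01,0,0,-0.22,1],[0.105,0.015,0.03,0,0,-0.33,1],[0.125,0.018,0.05,0,0,-0.378,1],[0.125,0.018,0.05,0,0,-0.378,1]]'
python3 - <<'E'
from h import *
o=arm.observe(); print(o['tcp_pos'],o['ee_rot'].round(4))
ims=[]
for n in("scene","top"):
    im,_=arm.grab_frame(n); im=im[:,:,::-1].copy()
    q=proj(n,o['tcp_pos']+o['ee_rot'][:,2]*.019)[0]; print(n,q)
    x0,y0=(260,125) if n=="top" else(235,125)
    c=cv2.resize(im[y0:y0+150,x0:x0+100 if n=='scene' else x0+150],None,fx=4,fy=4,interpolation=cv2.INTER_CUBIC)
    cv2.circle(c,tuple(np.int32((q-[x0,y0]+.5)*4)),3,(0,0,255),1); cv2.imwrite(f"pics/b_{n}.png",c)
E
```

```text
time_s: 1.6
tcp_pos: [0.5815, -0.0775, 0.1973]
ee_rot: [[0.183, 0.983, -0.005], [0.983, -0.183, 0.001], [0.0, -0.005, -1.0]]
wrist_force: [-0.4, -0.0, -0.2]
gripper_width: 0.0001
[ 0.58145738 -0.07748554  0.19726775] [[ 1.834e-01  9.830e-01 -4.500e-03]
 [ 9.830e-01 -1.834e-01  1.200e-03]
 [ 4.000e-04 -4.700e-03 -1.000e+00]]
scene [295.56745234 147.50086803]
top [367.28839253 203.75785673]
```

View pics/b_scene.png

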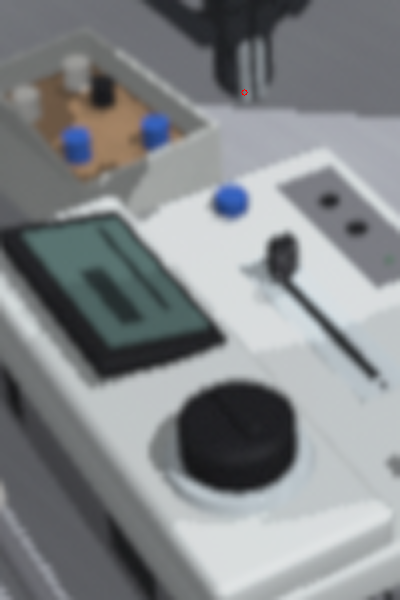

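View pics/b_top.png

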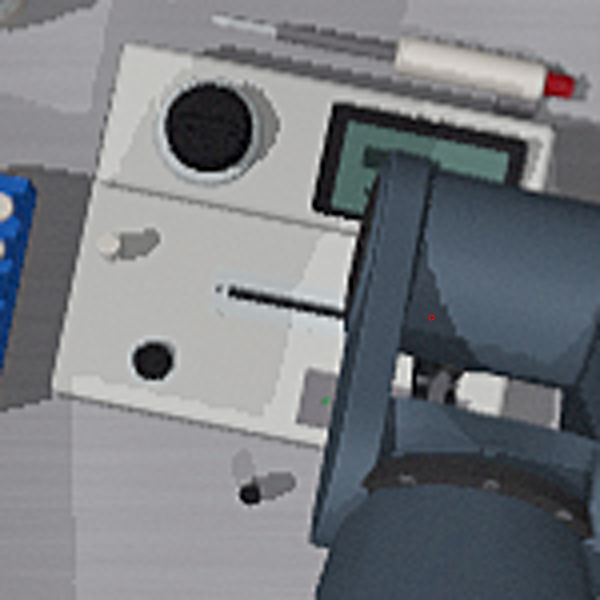

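In the scene crop the closed fingertip is at about (252,97) and projects to (245,92). That puts the scene camera about 1.5 px off to the right, so I trust the top camera more for y. The paddle sits ahead of the finger and the path down is free.

```bash
python3 -m handwheel '[[0,0,0.03,0,0,0,1],[0,0,0.06,0,0,0,1],[0,0,0.08,0,0,0,1],[0,0,0.09,0,0,0,1],[0,0,0.09,0,0,0,1]]'
python3 - <<'E'
from h import *
o=arm.observe(); print(o['tcp_pos'],o['ee_rot'].round(4),o['wrist_force'])
n="scene"
im,_=arm.grab_frame(n); im=im[:,:,::-1].copy()
x0,y0=(225,125)
cv2.imwrite(f"pics/c_{n}.png",cv2.resize(im[y0:y0+100,x0:x0+130],None,fx=6,fy=6,interpolation=cv2.INTER_CUBIC))
E
```

```text
time_s: 2.2
tcp_pos: [0.5813, -0.0803, 0.1102]
ee_rot: [[0.188, 0.982, -0.001], [0.982, -0.188, 0.0], [-0.0, -0.001, -1.0]]
wrist_force: [0.0, -0.1, 0.4]
gripper_width: 0.0004
[ 0.58128351 -0.08031225  0.11020042] [[ 1.883e-01  9.821e-01 -8.000e-04]
 [ 9.821e-01 -1.883e-01  1.000e-04]
 [-0.000e+00 -8.000e-04 -1.000e+00]] [ 0.01076859 -0.07121301  0.43190842]
```

View pics/c_scene.png

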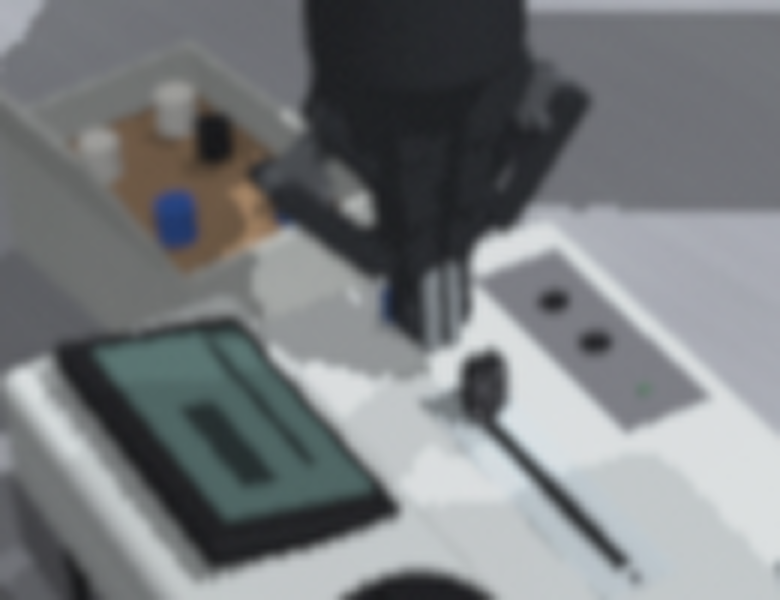

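The fingertip, near crop (437,340), lines up with the slot behind the paddle at (485,385), with a gap of about 13 mm. I'll push in small steps and watch the force.

```bash
python3 -m handwheel '[[0.003,0,0,0,0,0,1],[0.006,0,0,0,0,0,1],[0.008,0,0,0,0,0,1],[0.01,0,0,0,0,0,1],[0.01,0,0,0,0,0,1]]'; python3 -m handwheel '[[0.001,0,0,0,0,0,1],[0.002,0,0,0,0,0,1],[0.003,0,0,0,0,0,1],[0.004,0,0,0,0,0,1],[0.004,0,0,0,0,0,1]]'; python3 -m handwheel '[[0.001,0,0,0,0,0,1],[0.002,0,0,0,0,0,1],[0.003,0,0,0,0,0,1],[0.004,0,0,0,0,0,1],[0.004,0,0,0,0,0,1]]';python3 -m handwheel '[[0.001,0,0,0,0,0,1],[0.002,0,0,0,0,0,1],[0.003,0,0,0,0,0,1],[0.004,0,0,0,0,0,1],[0.004,0,0,0,0,0,1]]'
```

```text
time_s: 2.75
tcp_pos: [0.5837, -0.0695, 0.1105]
ee_rot: [[0.186, 0.982, 0.0], [0.982, -0.186, -0.0], [-0.0, 0.0, -1.0]]
wrist_force: [0.4, -0.4, 0.1]
gripper_width: -0.0001
time_s: 3.25
tcp_pos: [0.5843, -0.0657, 0.1103]
ee_rot: [[0.187, 0.982, -0.0], [0.982, -0.187, 0.0], [0.0, -0.0, -1.0]]
wrist_force: [0.3, 0.9, -0.5]
gripper_width: 0.0001
time_s: 3.75
tcp_pos: [0.5851, -0.0618, 0.1103]
ee_rot: [[0.187, 0.982, 0.0], [0.982, -0.187, -0.0], [-0.0, 0.0, -1.0]]
wrist_force: [-0.1, 1.2, -0.4]
gripper_width: -0.0002
time_s: 4.25
tcp_pos: [0.5858, -0.0578, 0.1103]
ee_rot: [[0.187, 0.982, -0.0], [0.982, -0.187, 0.0], [0.0, -0.0, -1.0]]
wrist_force: [0.6, 0.3, -0.2]
gripper_width: -0.0002
```

```bash
cat > look.py <<'E'
import sys
from h import *
im,_=arm.grab_frame("scene"); im=im[:,:,::-1].copy()
x0,y0=(255,145)
cv2.imwrite(sys.argv[1],cv2.resize(im[y0:y0+90,x0:x0+130],None,fx=6,fy=6,interpolation=cv2.INTER_CUBIC))
o=arm.observe(); R=o['ee_rot']; print(o['time_s'],o['tcp_pos'],"tool-x force",(R.T@o['wrist_force']).round(2))
E
python3 look.py pics/d1.png
```

```text
4.3 [ 0.58584294 -0.05786551  0.1102935 ] tool-x force [-1.32 -0.18 -0.77]
```

View pics/d1.png

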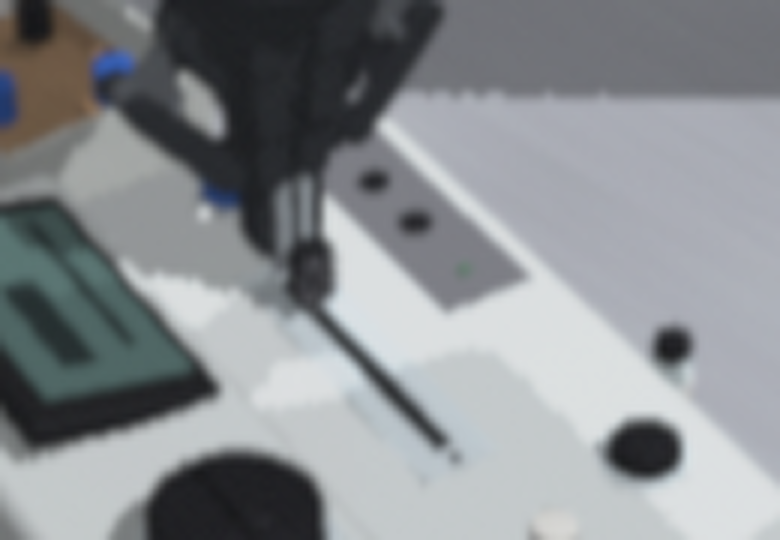

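The finger has reached the paddle, which has moved about 1.7 px (≈4 mm) from (306,189.5) to (307,191). The finger position suggests q ≈ 5 mm. I'll go on in 2 mm steps.

```bash
f(){ grep -E "tcp|wrist"; }; python3 -m handwheel '[[0.001,0,0,0,0,0,1],[0.002,0,0,0,0,0,1],[0.002,0,0,0,0,0,1],[0.002,0,0,0,0,0,1],[0.002,0,0,0,0,0,1]]'|f; python3 -m handwheel '[[0.001,0,0,0,0,0,1],[0.002,0,0,0,0,0,1],[0.002,0,0,0,0,0,1],[0.002,0,0,0,0,0,1],[0.002,0,0,0,0,0,1]]'|f; python3 -m handwheel '[[0.001,0,0,0,0,0,1],[0.002,0,0,0,0,0,1],[0.002,0,0,0,0,0,1],[0.002,0,0,0,0,0,1],[0.002,0,0,0,0,0,1]]'|f;python3 -m handwheel '[[0.001,0,0,0,0,0,1],[0.002,0,0,0,0,0,1],[0.002,0,0,0,0,0,1],[0.002,0,0,0,0,0,1],[0.002,0,0,0,0,0,1]]'|f; python3 look.py pics/d2.png
```

```text
tcp_pos: [0.5862, -0.056, 0.1103]
wrist_force: [1.4, 0.7, 0.2]
tcp_pos: [0.5866, -0.0541, 0.1103]
wrist_force: [-0.2, -2.5, 0.5]
tcp_pos: [0.5869, -0.0524, 0.1103]
wrist_force: [-0.2, -5.6, 0.3]
tcp_pos: [0.5874, -0.0499, 0.1103]
wrist_force: [-0.8, -1.4, 0.7]
6.35 [ 0.58740216 -0.04994893  0.11031232] tool-x force [-1.55 -0.07 -0.34]
```

View pics/d2.png

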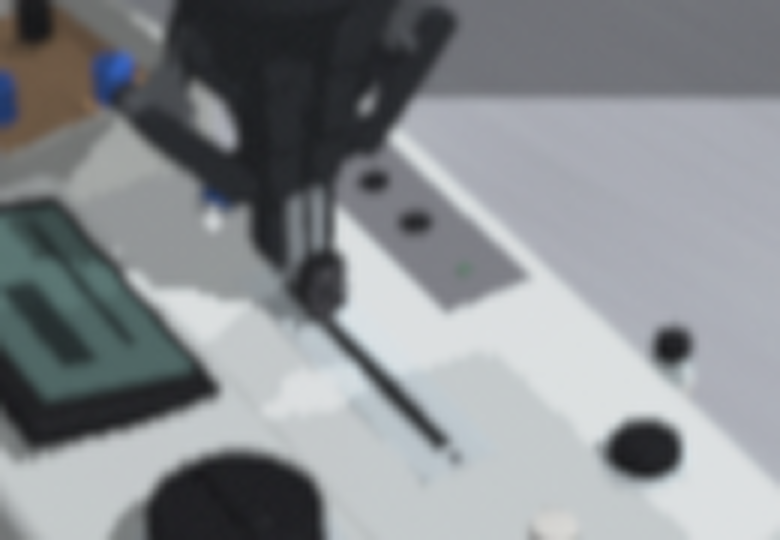

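The force peaked at about 5.6 N and is easing; paddle at crop (323,285), still against the finger, near the first hump. I'll continue.

```bash
f(){ grep -E "tcp|wrist"; }; python3 -m handwheel '[[0.001,0,0,0,0,0,1],[0.001,0,0,0,0,0,1],[0.001,0,0,0,0,0,1],[0.001,0,0,0,0,0,1],[0.001,0,0,0,0,0,1]]'|f; python3 -m handwheel '[[0.001,0,0,0,0,0,1],[0.001,0,0,0,0,0,1],[0.001,0,0,0,0,0,1],[0.001,0,0,0,0,0,1],[0.001,0,0,0,0,0,1]]'|f; python3 -m handwheel '[[0.001,0,0,0,0,0,1],[0.001,0,0,0,0,0,1],[0.001,0,0,0,0,0,1],[0.001,0,0,0,0,0,1],[0.001,0,0,0,0,0,1]]'|f;  python3 look.py pics/d3.png
```

```text
tcp_pos: [0.5875, -0.049, 0.1102]
wrist_force: [0.2, 0.6, -0.2]
tcp_pos: [0.5877, -0.0481, 0.1103]
wrist_force: [-0.7, -0.3, 0.1]
tcp_pos: [0.5879, -0.0472, 0.1103]
wrist_force: [0.9, -0.1, -0.1]
7.9 [ 0.58789234 -0.04714611  0.11030189] tool-x force [-0.05  0.17 -0.22]
```

View pics/d3.png

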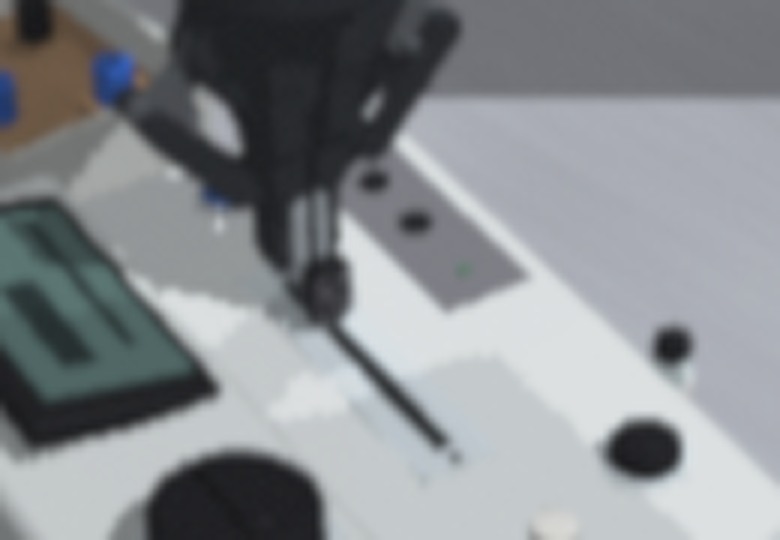

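```bash
python3 - <<'E'
from h import *
p=np.load("pose.npy")
for q in range(0,60,4): print(q,((proj("scene",W(p,(-.03,-.05+q/1e3,.092)))[0]-[255,145]+.5)*6).round(1))
E
f(){ grep -E "tcp|wrist"; }; python3 -m handwheel '[[0.001,0,0,0,0,0,1],[0.001,0,0,0,0,0,1],[0.001,0,0,0,0,0,1],[0.001,0,0,0,0,0,1],[0.001,0,0,0,0,0,1]]'|f; python3 -m handwheel '[[0.001,0,0,0,0,0,1],[0.001,0,0,0,0,0,1],[0.001,0,0,0,0,0,1],[0.001,0,0,0,0,0,1],[0.001,0,0,0,0,0,1]]'|f; python3 -m handwheel '[[0.001,0,0,0,0,0,1],[0.001,0,0,0,0,0,1],[0.001,0,0,0,0,0,1],[0.001,0,0,0,0,0,1],[0.001,0,0,0,0,0,1]]'|f;  python3 look.py pics/d4.png
```

```text
0 [297.7 260. ]
4 [303.5 265.9]
8 [309.2 271.8]
12 [315.1 277.8]
16 [320.9 283.8]
20 [326.8 289.8]
24 [332.7 295.9]
28 [338.6 302. ]
32 [344.6 308.1]
36 [350.6 314.2]
40 [356.7 320.4]
44 [362.7 326.7]
48 [368.8 332.9]
52 [375.  339.2]
56 [381.1 345.5]
tcp_pos: [0.5881, -0.0462, 0.1103]
wrist_force: [-1.5, 0.3, 0.2]
tcp_pos: [0.5883, -0.0452, 0.1103]
wrist_force: [-0.1, -0.3, -0.2]
tcp_pos: [0.5885, -0.0442, 0.1103]
wrist_force: [0.7, -0.2, 0.1]
9.45 [ 0.58846039 -0.04424884  0.11031894] tool-x force [-0.67  0.01 -0.85]
```

View pics/d4.png

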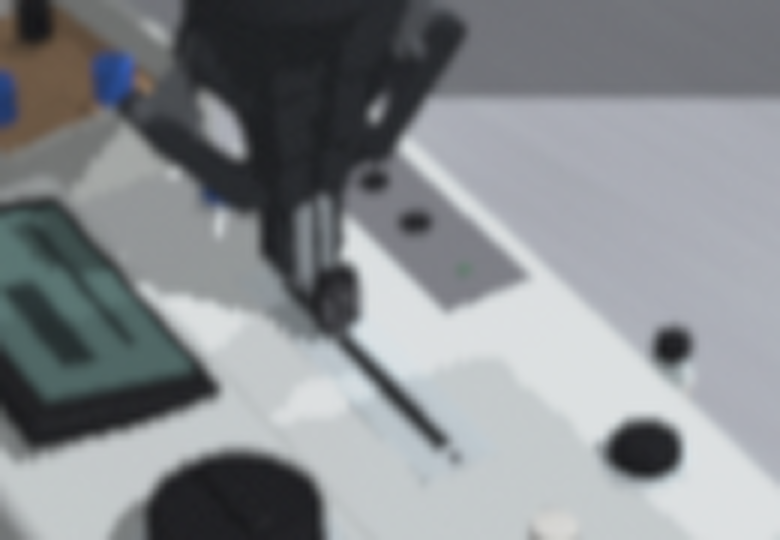

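Paddle now at crop (338,299): it moved about 7 mm for 3 mm of finger travel, so it snapped into the first click (24 mm). That puts the finger at q ≈ 20 mm, so I expect contact again near y = −0.041 and the next hump near y = −0.034.

```bash
f(){ grep -E "tcp|wrist"; }; python3 -m handwheel '[[0.001,0,0,0,0,0,1],[0.002,0,0,0,0,0,1],[0.002,0,0,0,0,0,1],[0.002,0,0,0,0,0,1],[0.002,0,0,0,0,0,1]]'|f; python3 -m handwheel '[[0.001,0,0,0,0,0,1],[0.001,0,0,0,0,0,1],[0.001,0,0,0,0,0,1],[0.001,0,0,0,0,0,1],[0.001,0,0,0,0,0,1]]'|f; python3 -m handwheel '[[0.001,0,0,0,0,0,1],[0.001,0,0,0,0,0,1],[0.001,0,0,0,0,0,1],[0.001,0,0,0,0,0,1],[0.001,0,0,0,0,0,1]]'|f; python3 -m handwheel '[[0.001,0,0,0,0,0,1],[0.001,0,0,0,0,0,1],[0.001,0,0,0,0,0,1],[0.001,0,0,0,0,0,1],[0.001,0,0,0,0,0,1]]'|f;python3 -m handwheel '[[0.001,0,0,0,0,0,1],[0.001,0,0,0,0,0,1],[0.001,0,0,0,0,0,1],[0.001,0,0,0,0,0,1],[0.001,0,0,0,0,0,1]]'|f
```

```text
tcp_pos: [0.5888, -0.0422, 0.1103]
wrist_force: [0.4, -0.7, 0.6]
tcp_pos: [0.589, -0.0413, 0.1103]
wrist_force: [0.2, -1.2, -0.1]
tcp_pos: [0.5892, -0.0404, 0.1103]
wrist_force: [-0.3, -2.8, 0.1]
tcp_pos: [0.5893, -0.0398, 0.1103]
wrist_force: [-1.4, -5.5, 0.9]
tcp_pos: [0.5895, -0.0387, 0.1103]
wrist_force: [-2.1, -5.7, 2.1]
```

```bash
f(){ grep -E "tcp|wrist"; }; python3 -m handwheel '[[0.001,0,0,0,0,0,1],[0.002,0,0,0,0,0,1],[0.002,0,0,0,0,0,1],[0.002,0,0,0,0,0,1],[0.002,0,0,0,0,0,1]]'|f; python3 -m handwheel '[[0.001,0,0,0,0,0,1],[0.001,0,0,0,0,0,1],[0.001,0,0,0,0,0,1],[0.001,0,0,0,0,0,1],[0.001,0,0,0,0,0,1]]'|f; python3 -m handwheel '[[0.001,0,0,0,0,0,1],[0.001,0,0,0,0,0,1],[0.001,0,0,0,0,0,1],[0.001,0,0,0,0,0,1],[0.001,0,0,0,0,0,1]]'|f; python3 -m handwheel '[[0.001,0,0,0,0,0,1],[0.001,0,0,0,0,0,1],[0.001,0,0,0,0,0,1],[0.001,0,0,0,0,0,1],[0.001,0,0,0,0,0,1]]'|f;python3 -m handwheel '[[0.001,0,0,0,0,0,1],[0.001,0,0,0,0,0,1],[0.001,0,0,0,0,0,1],[0.001,0,0,0,0,0,1],[0.001,0,0,0,0,0,1]]'|f; python3 look.py pics/d5.png
```

```text
tcp_pos: [0.59, -0.0363, 0.1103]
wrist_force: [0.0, -1.6, -0.0]
tcp_pos: [0.5901, -0.0352, 0.1102]
wrist_force: [0.9, 0.1, -0.4]
tcp_pos: [0.5903, -0.0344, 0.1103]
wrist_force: [-0.7, -0.6, 0.2]
tcp_pos: [0.5905, -0.0334, 0.1103]
wrist_force: [-0.5, -0.8, -0.1]
tcp_pos: [0.5907, -0.0324, 0.1103]
wrist_force: [0.5, 0.2, 0.3]
14.5 [ 0.59070016 -0.03245023  0.11029601] tool-x force [ 0.27  0.24 -0.42]
```

View pics/d5.png

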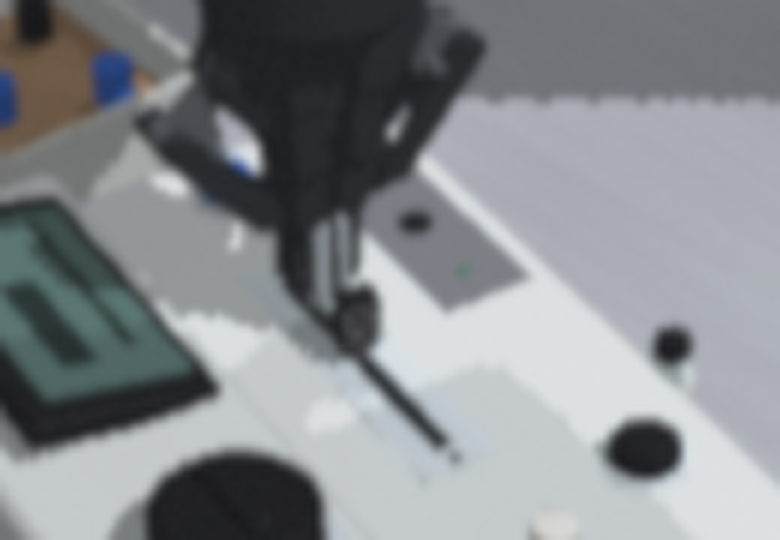

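Paddle at (360,320), now about 7 mm ahead of the finger: second click (38 mm). By repetition I expect the next force rise near y = −0.027 and a snap near −0.0215. I'll stop at the snap.

```bash
f(){ grep -E "tcp|wrist"; }; python3 -m handwheel '[[0.001,0,0,0,0,0,1],[0.002,0,0,0,0,0,1],[0.003,0,0,0,0,0,1],[0.004,0,0,0,0,0,1],[0.004,0,0,0,0,0,1]]'|f; python3 -m handwheel '[[0.001,0,0,0,0,0,1],[0.002,0,0,0,0,0,1],[0.002,0,0,0,0,0,1],[0.002,0,0,0,0,0,1],[0.002,0,0,0,0,0,1]]'|f; python3 -m handwheel '[[0.001,0,0,0,0,0,1],[0.001,0,0,0,0,0,1],[0.001,0,0,0,0,0,1],[0.001,0,0,0,0,0,1],[0.001,0,0,0,0,0,1]]'|f; python3 -m handwheel '[[0.001,0,0,0,0,0,1],[0.001,0,0,0,0,0,1],[0.001,0,0,0,0,0,1],[0.001,0,0,0,0,0,1],[0.001,0,0,0,0,0,1]]'|f
```

```text
tcp_pos: [0.5915, -0.0283, 0.1103]
wrist_force: [0.7, -0.6, 1.0]
tcp_pos: [0.5918, -0.0266, 0.1103]
wrist_force: [-1.2, -3.0, 0.1]
tcp_pos: [0.5919, -0.0261, 0.1104]
wrist_force: [-1.2, -5.3, 1.0]
tcp_pos: [0.5921, -0.025, 0.1103]
wrist_force: [-1.3, -5.3, 0.5]
```

```bash
f(){ grep -E "tcp|wrist"; }; python3 -m handwheel '[[0.001,0,0,0,0,0,1],[0.001,0,0,0,0,0,1],[0.001,0,0,0,0,0,1],[0.001,0,0,0,0,0,1],[0.001,0,0,0,0,0,1]]'|f;python3 -m handwheel '[[0.001,0,0,0,0,0,1],[0.001,0,0,0,0,0,1],[0.001,0,0,0,0,0,1],[0.001,0,0,0,0,0,1],[0.001,0,0,0,0,0,1]]'|f; python3 -m handwheel '[[0.001,0,0,0,0,0,1],[0.001,0,0,0,0,0,1],[0.001,0,0,0,0,0,1],[0.001,0,0,0,0,0,1],[0.001,0,0,0,0,0,1]]'|f; python3 look.py pics/d6.png
```

```text
tcp_pos: [0.5924, -0.0237, 0.1103]
wrist_force: [-1.0, -4.7, 0.7]
tcp_pos: [0.5926, -0.0224, 0.1103]
wrist_force: [-0.6, -0.5, 0.8]
tcp_pos: [0.5927, -0.0215, 0.1103]
wrist_force: [0.6, 0.8, 0.5]
18.05 [ 0.59271662 -0.02151738  0.11027208] tool-x force [ 1.04 -0.3   0.71]
```

View pics/d6.png

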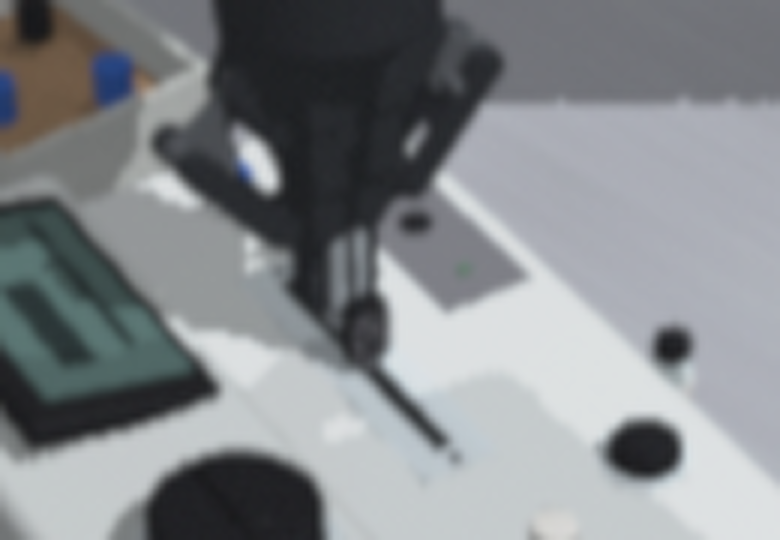

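Paddle at (368,329), q ≈ 44 mm: still touching the finger on the hump, not snapped yet. One more millimetre.

```bash
f(){ grep -E "tcp|wrist"; }; python3 -m handwheel '[[0.0005,0,0,0,0,0,1],[0.001,0,0,0,0,0,1],[0.001,0,0,0,0,0,1],[0.001,0,0,0,0,0,1],[0.001,0,0,0,0,0,1]]'|f; python3 look.py pics/d7.png
```

```text
tcp_pos: [0.5929, -0.0206, 0.1103]
wrist_force: [-0.4, -0.7, 0.7]
18.6 [ 0.59290667 -0.02057669  0.11024955] tool-x force [-0.94 -0.6   0.92]
```

View pics/d7.png

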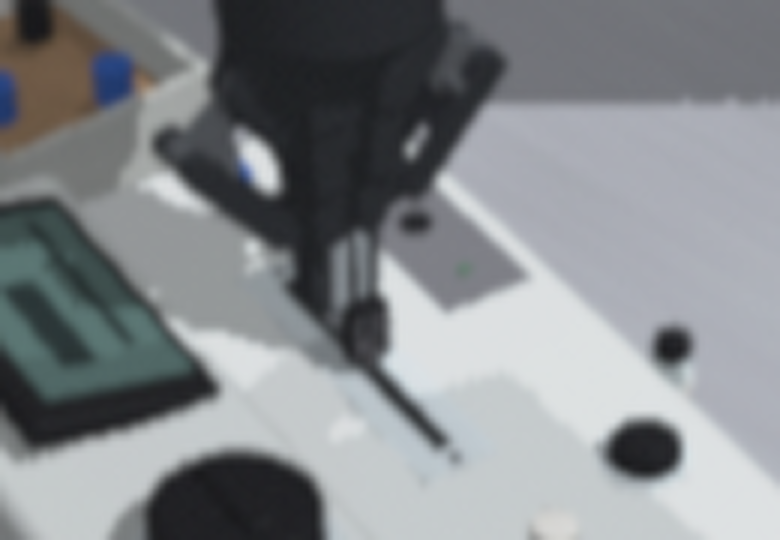

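```bash
f(){ grep -E "tcp|wrist"; }; python3 -m handwheel '[[0.0005,0,0,0,0,0,1],[0.001,0,0,0,0,0,1],[0.001,0,0,0,0,0,1],[0.001,0,0,0,0,0,1],[0.001,0,0,0,0,0,1]]'|f; python3 look.py pics/d8.png
```

```text
tcp_pos: [0.5932, -0.0195, 0.1103]
wrist_force: [-0.4, -0.0, -0.7]
19.15 [ 0.59316235 -0.01957169  0.11031761] tool-x force [-0.16 -0.82 -0.05]
```

View pics/d8.png

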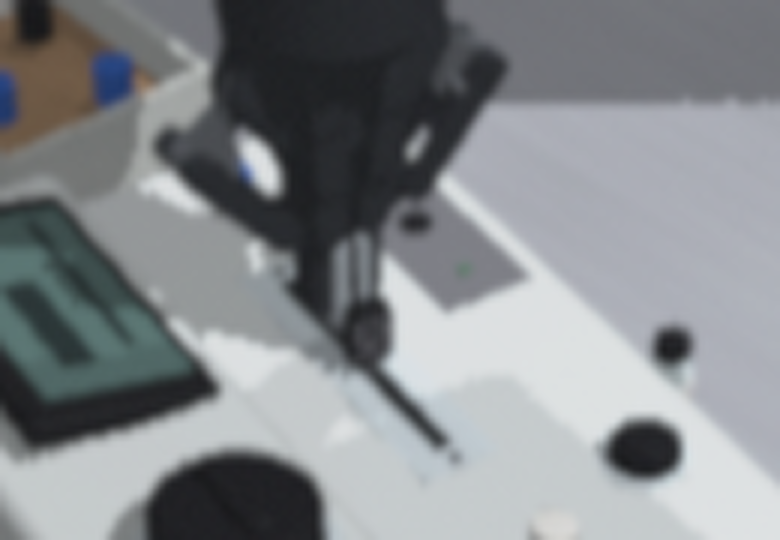

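```bash
f(){ grep -E "tcp|wrist"; }; python3 -m handwheel '[[0.0005,0,0,0,0,0,1],[0.001,0,0,0,0,0,1],[0.001,0,0,0,0,0,1],[0.001,0,0,0,0,0,1],[0.001,0,0,0,0,0,1]]'|f; python3 look.py pics/d9.png
```

```text
tcp_pos: [0.5933, -0.0186, 0.1103]
wrist_force: [0.2, -0.2, -0.5]
19.7 [ 0.59330983 -0.01867021  0.11027772] tool-x force [-0.19  0.32  0.57]
```

View pics/d9.png

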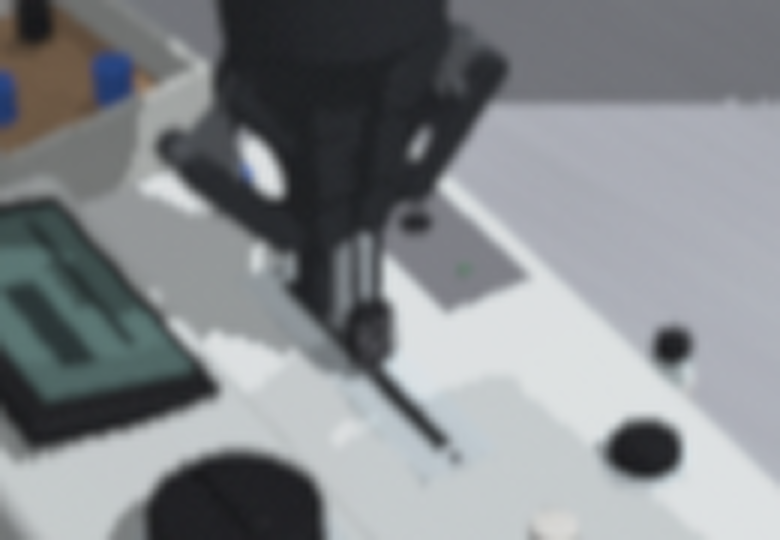

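Paddle at (372,332), about 46 mm, still following the finger over a flat hump top. Continuing by 1 mm.

```bash
f(){ grep -E "tcp|wrist"; }; python3 -m handwheel '[[0.0005,0,0,0,0,0,1],[0.001,0,0,0,0,0,1],[0.001,0,0,0,0,0,1],[0.001,0,0,0,0,0,1],[0.001,0,0,0,0,0,1]]'|f; python3 look.py pics/d10.png
```

```text
tcp_pos: [0.5935, -0.0177, 0.1103]
wrist_force: [0.1, 0.8, 0.6]
20.25 [ 0.59349541 -0.01773469  0.11029094] tool-x force [ 0.11 -0.23  1.37]
```

View pics/d10.png

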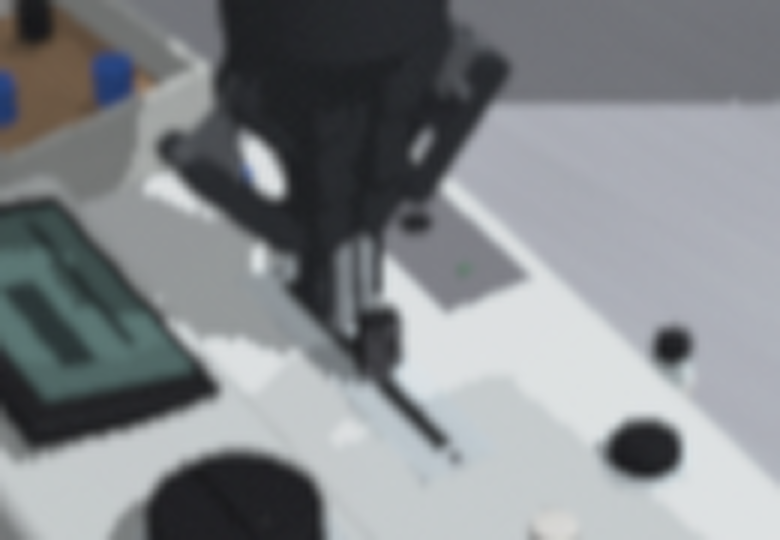

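It snapped: the paddle is at (381,342), exactly 14 mm beyond the second click position. I'll back off and go up, then work out the move to the key.

```bash
python3 -m handwheel '[[-0.005,0,0,0,0,0,1],[-0.01,0,0,0,0,0,1],[-0.012,0,-0.03,0,0,0,1],[-0.012,0,-0.07,0,0,0,1],[-0.012,0,-0.09,0,0,0,1]]'; python3 look.py pics/e1.png
python3 - <<'E'
from h import *
p=np.load("pose.npy");o=arm.observe();R=o['ee_rot']
for t in ([.5572,.0928,.2],[.5605,.0982,.2],W(p,(-.085,.085,.2))[0]): print(R.T@(np.array(t)-o['tcp_pos']))
E
```

```text
time_s: 20.75
tcp_pos: [0.592, -0.0301, 0.2034]
ee_rot: [[0.187, 0.982, 0.003], [0.982, -0.187, -0.0], [0.0, 0.003, -1.0]]
wrist_force: [0.4, -0.3, -0.6]
gripper_width: 0.0001
20.8 [ 0.59292567 -0.03020345  0.20571346] tool-x force [ 0.29  2.   -3.13]
[ 0.11413502 -0.05816547  0.00536567]
[ 0.12005747 -0.05593515  0.00538286]
[ 0.11648496 -0.05804262  0.00536738]
```

View pics/e1.png

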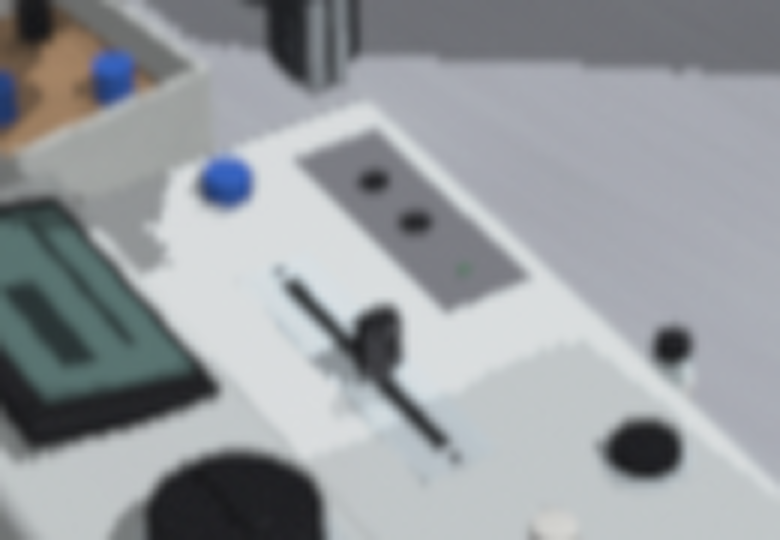

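The lever stands in the third click (paddle at (380,341)) and the finger is clear. Contact geometry and vision agree on the key at about (0.558, 0.094).

```bash
python3 -m handwheel '[[0.03,-0.015,0,0,0,0,1],[0.07,-0.035,0,0,0,0,1],[0.1,-0.05,0,0,0,0,1],[0.115,-0.058,0.02,0,0,0,1],[0.115,-0.058,0.04,0,0,0,1]]'; python3 -m handwheel '[[0,0,0.02,0,0,0,1],[0,0,0.035,0,0,0,1],[0,0,0.045,0,0,0,1],[0,0,0.045,0,0,0,1],[0,0,0.045,0,0,0,1]]'
python3 - <<'E'
from h import *
o=arm.observe();print(o['tcp_pos'],o['wrist_force'])
im,_=arm.grab_frame("scene"); im=im[:,:,::-1]
cv2.imwrite("pics/k1.png",cv2.resize(im[150:250,290:420],None,fx=6,fy=6,interpolation=cv2.INTER_CUBIC))
E
```

```text
time_s: 21.3
tcp_pos: [0.5552, 0.096, 0.1599]
ee_rot: [[0.185, 0.983, 0.001], [0.983, -0.185, 0.0], [0.0, 0.001, -1.0]]
wrist_force: [0.4, -0.9, 0.4]
gripper_width: -0.0002
time_s: 21.8
tcp_pos: [0.556, 0.0941, 0.1156]
ee_rot: [[0.187, 0.982, 0.0], [0.982, -0.187, 0.0], [0.0, 0.0, -1.0]]
wrist_force: [-0.2, 0.3, 0.4]
gripper_width: -0.0
[0.55600144 0.09414329 0.11562903] [-0.15139927  0.25301772  0.42763658]
```

View pics/k1.png

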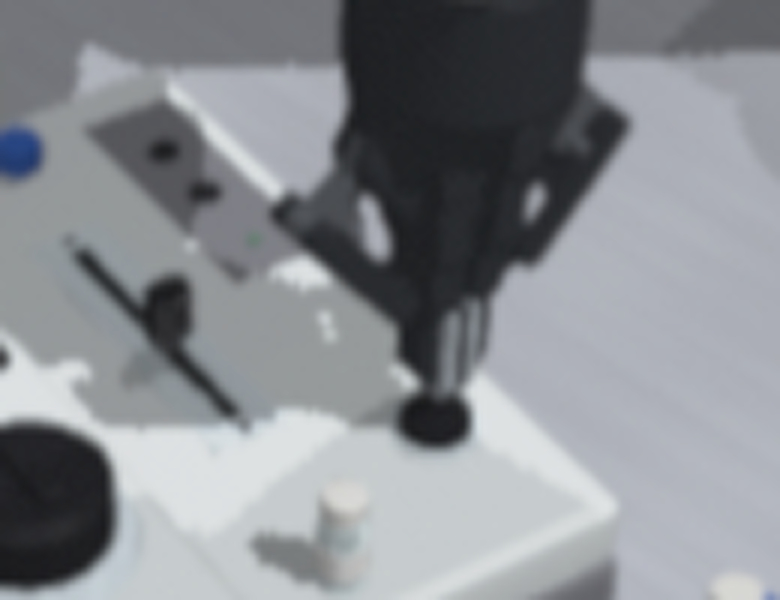

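The tip at (447,392) is about 13 mm above the key centre at (436,415), slightly towards the robot. I'll shift 2.5 mm in +x and press down in small steps while watching the force.

```bash
python3 -m handwheel '[[0,0.0025,0.004,0,0,0,1],[0,0.0025,0.008,0,0,0,1],[0,0.0025,0.011,0,0,0,1],[0,0.0025,0.011,0,0,0,1],[0,0.0025,0.011,0,0,0,1]]'; python3 -m handwheel '[[0,0,0.001,0,0,0,1],[0,0,0.002,0,0,0,1],[0,0,0.003,0,0,0,1],[0,0,0.004,0,0,0,1],[0,0,0.004,0,0,0,1]]'
```

```text
time_s: 22.35
tcp_pos: [0.5582, 0.0938, 0.1042]
ee_rot: [[0.187, 0.982, -0.0], [0.982, -0.187, -0.0], [-0.0, -0.0, -1.0]]
wrist_force: [-0.5, 0.5, 0.3]
gripper_width: -0.0001
time_s: 22.85
tcp_pos: [0.5583, 0.0939, 0.1003]
ee_rot: [[0.187, 0.982, 0.0], [0.982, -0.187, 0.0], [0.0, 0.0, -1.0]]
wrist_force: [-1.3, 0.7, 2.5]
gripper_width: 0.0004
```

```bash
python3 -m handwheel '[[0,0,0.001,0,0,0,1],[0,0,0.002,0,0,0,1],[0,0,0.002,0,0,0,1],[0,0,0.002,0,0,0,1],[0,0,0.002,0,0,0,1]]'|grep -E "tcp|wrist"; python3 -m handwheel '[[0,0,0.0005,0,0,0,1],[0,0,0.001,0,0,0,1],[0,0,0.001,0,0,0,1],[0,0,0.001,0,0,0,1],[0,0,0.001,0,0,0,1]]'|grep -E "tcp|wrist"
```

```text
tcp_pos: [0.5583, 0.0938, 0.0984]
wrist_force: [-1.6, 0.1, 4.3]
tcp_pos: [0.5583, 0.0939, 0.0979]
wrist_force: [-3.7, -0.7, 11.1]
```

The force rose 2.5 → 4.3 N and then jumped to 11 N with the tip at 0.0789 m. That is exactly 4 mm below the key's top, so it is right down. I'll release and clear.

```bash
python3 -m handwheel '[[0,0,-0.005,0,0,0,1],[0,0,-0.02,0,0,0,1],[0,0,-0.05,0,0,0,1],[0,0,-0.09,0,0,0,1],[0,0,-0.12,0,0,0,1]]'; python3 -m handwheel '[[0,-0.04,0,0,0,0,1],[0,-0.08,0,0,0,0,1],[0,-0.12,0,0,0,0,1],[0,-0.15,0,0,0,0,1],[0,-0.15,0,0,0,0,1]]'
python3 - <<'E'
from h import *
for n,(x0,y0) in(("scene",(225,150)),("top",(260,125))):
    im,_=arm.grab_frame(n); im=im[:,:,::-1]
    cv2.imwrite(f"pics/f_{n}.png",cv2.resize(im[y0:y0+120,x0:x0+160],None,fx=5,fy=5,interpolation=cv2.INTER_CUBIC))
print(arm.observe()['wrist_force'])
E
```

```text
time_s: 24.35
tcp_pos: [0.5584, 0.0938, 0.2201]
ee_rot: [[0.187, 0.982, 0.001], [0.982, -0.187, 0.0], [0.0, 0.001, -1.0]]
wrist_force: [0.0, -0.0, 0.4]
gripper_width: 0.0001
time_s: 24.85
tcp_pos: [0.4079, 0.1222, 0.2178]
ee_rot: [[0.186, 0.983, -0.001], [0.983, -0.186, -0.0], [-0.0, -0.001, -1.0]]
wrist_force: [0.6, 0.4, -0.0]
gripper_width: 0.0002
[ 1.19575479  0.36545052 -0.45169671]
```

View pics/f_scene.png

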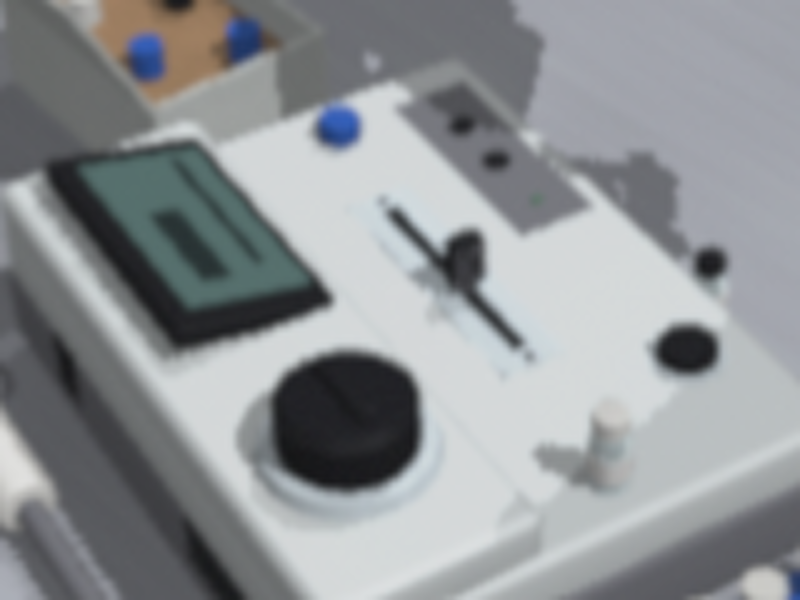

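View pics/f_top.png

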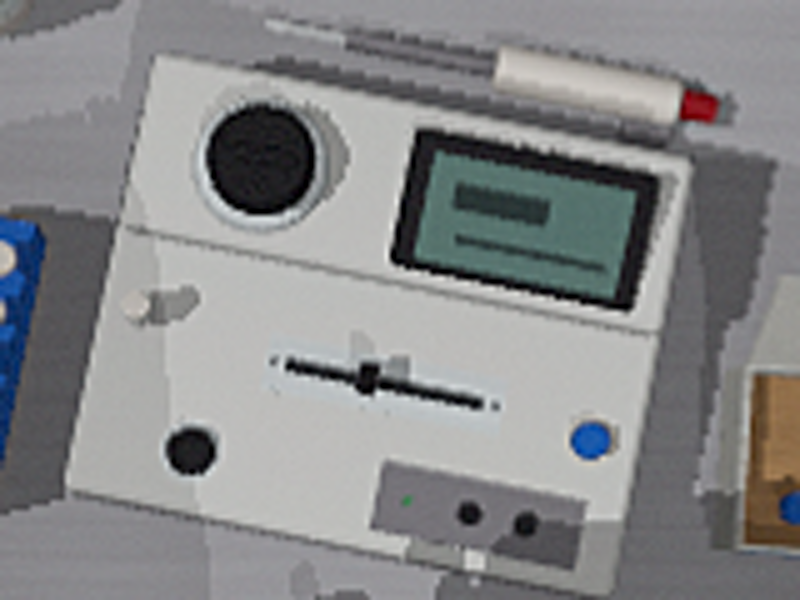

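The top view has the paddle at (368,379), about 51–53 mm from its start. The key is up and the loose things are unmoved, so I'm handing in.

```bash
python3 -c "
from workcell import arm
print(arm.job_done(), arm.observe()['time_s'])"
```

```text
the job is handed in; nothing more can be done
the job is handed in; nothing more can be done
```

The filter lever is in the third click, the read key was pressed right down and released, and the job is handed in at about 25 s of the 58 s allowed. No verdict came back.

- **Lever:** I pushed it with the shut fingertips from its parked side, without pinching. I counted the clicks by force peaks and snaps in the pictures. After the third snap it stayed put while I backed off. The final pictures place it at about 52–54 mm of travel, nominally 52 mm, with a few millimetres of camera error.
- **Read key:** The force rose from 2.5 to 4.3 N, then jumped to 11 N with the tip 4 mm below the key's top, which is its full travel. In the last pictures it looks up again, though they cannot show 1 mm for certain.
- **Surroundings:** The deck vial, deck cap, pipette, kit box and rack (those last two only partly in frame) look unmoved. I did not check the bench vial and sample bottle closely, but the arm stayed clear of both. The fingers ended clear of the instrument at a height of 0.2 m.
- **Disagreements:** The two cameras differed by about 5 mm in y. I settled this with the fingertip's picture position and the contact positions. At the third hump the lever followed the finger 2–3 mm further than I expected before it snapped; my finger position there stayed short of the 52 mm click.

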